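# Set the tray-full tags on the spool board

## Robot

A 6-joint arm with a two-finger parallel gripper is mounted at the origin on a cart in front of the work surface, level with it; the furniture and walls round the work are solid. World frame = base frame: x ahead of the robot, y to its left, z up, the work surface at z = 0. Lengths are in mm, angles in rad, forces in N, time in s.
With the tool pointing down it reaches from about 325 to 775 mm from the base axis. Payload 9.3 kg.
Tool frame: the origin (TCP) lies between the finger pads; the fingertips stand 22 mm ahead of it and the grasp point (between the pads) lies 3 mm ahead of it; z points along the fingers, y is the line along which they close (so a half turn about z gives the same grasp; the last joint's range is limited). The gripper opens to 85 mm and grips with 20 to 120 N. Pads are 22 mm wide; open, the fingers measure 114 mm over their backs; the gripper's body (76 mm by 85 mm) begins 54 mm behind the grasp point. The pads swing forward as they close: fully open they stand 13 mm farther back than shut.
Start: joints at [1.17, 0.259, 0.021, 1.334, 0, 1.418], TCP at [134.901, 533.196, 253.279] pointing down, gripper open.
Joint ranges: [-3.04, 3.04], [-0.91, 1.82], [-1.04, 1.36], [-1.92, 1.95], [-1.52, 1.45], [-3.14, 3.14]. Speed limits (rad/s): [2.22, 2.22, 2.79, 3.14, 3.14, 3.14].

## Interface

Orientations are given as a unit quaternion [w, x, y, z].
In Python, from station import robot gives the robot as it stands.
- The arm moves only by the tool shift_gripper, called after "Emit:" as a command line: name --argument value ..., lists and objects as JSON in quotes. Schema: {"type":"object","properties":{"offsets":{"type":"array","items":{"type":"object","properties":{"finger_gap":{"type":"number"},"tx":{"type":"number"},"ty":{"type":"number"},"tz":{"type":"number"},"wx":{"type":"number"},"wy":{"type":"number"},"wz":{"type":"number"}},"additionalProperties":false,"required":["finger_gap"]},"minItems":1,"maxItems":20},"grip_n":{"type":"number"},"only":{"type":"string"},"quiet":{"type":"boolean"},"lines":{"type":"string"}},"required":["offsets"],"additionalProperties":false}. offsets is a list of rows, 1 to 20 of them, each an object with the fields finger_gap (the finger opening in mm), tx, ty, tz (the shift in shares of the most that a row can go, 1 being 50 mm), wx, wy, wz (a rotation vector in a scale on which 1.0 is pi/2 rad); a field left out counts as zero (the opening has to be given); each row shifts and turns the commanded pose from where the row before left it, along the tool's axes as they then stand; what a row does not reach is not made up. A row lasts 1/10 s, in which the tool goes at most 50 mm and 0.15 rad, less where a joint would pass 70% of its speed; a pose out of reach is approached as far as the arm can. The fingers move at their own pace and stop on an object; grip_n is the grip in N (left out, the last holds). Time passes only in rows, so rows that do not move let the fingers close. The tool returns the time, the measured TCP pose, the force, the opening and the grip force at its end. only (a regular expression) keeps the lines of the reply that match it, lines (a string "A,B") keeps lines A to B, and quiet returns only ok. Shift and turn numbers lie between -1 and 1, and a call with a number outside is refused. Input that does not fit is refused with a message, and nothing moves.
- robot.observe(): the state, without advancing time (a new reading comes with each control period).
- robot.capture(name): name is "scene" or "top" or "wrist"; returns the picture (480x640x3 uint8, red, green, blue); there is no depth.
- robot.get_calibration(name): a dict with "mtx" (3x3 intrinsics, pixels), "eye" and "attitude" of the camera in the world. Camera axes: x right, y down, z forward; pixel columns grow to the right and rows downward; lengths in mm; the calibration is good to about 2 mm. A picture is of the moment at which its call begins: read the wrist's pose just before it. get_calibration takes no time and is no camera call; for the wrist camera it gives the pose at the moment of the call.
- robot.finish_job(): hands the job in; it is judged then, once.
The state is a dict: "clock": time; "q": joint angles; "joint_vel": joint speeds; "joint_torque": joint torques, N m; "tcp_pos": TCP position; "orientation": TCP orientation; "ft_force": force on the tool from outside, world axes, zero at the start; "torque": the same for the moment, N m; "gripper_width": finger opening in mm; "gripper_force": force on a finger pad.
Only numpy, scipy, OpenCV 4.12 (cv2) and the standard library are available. Lean on these libraries where they do the work, as an engineer would, in place of code of your own. Each camera call takes 0.05 s, during which the arm holds its last target. There are 200 camera calls.

## Task

The spool trays have been used since the tags in front of them were last set: push over the hinged tags that are now wrong, so that only a tag whose tray (the one straight behind it) is full, a spool in all four pockets, leans back and shows its brass boss, and every other tag is tipped forward, boss down, each resting fully on its rest rod. Push lightly with the fingertips, leave the tags that are already right as they are, and do not grasp the tags or grasp, lift or shift the spools or anything else on the bench.

Things in the scene. Friction and masses are not known exactly. Their poses are not given: they have to be found in the camera images.
- tag_board: fixed wooden plank 236 x 436 x 12 mm with four hinged tags 98 mm apart on a rail along its robot side and four fixed trays behind. Origin: table level, below the middle of the 8 mm hinge rod; +x points from rod to trays, y along the rod. Rod supports: three cheeks at y = -201, 0, 201 mm, tops 66 mm above the table; two rest rods 17 mm behind and 18 mm before the hinge rod, tops at 56 mm
- tag_1 (a joint): hinge, rad: 0 = leaning back (away from the robot) 35 degrees past upright, brass boss shown; 0.61 = upright; 1.31 = tipped forward 40 degrees past upright, boss down. Wooden plate 46 mm wide, 5 mm thick, reaching 75 mm from the rod, 35 g, no spring, falls either way from upright. Its top is 99 mm above the table and 43 mm behind the rod at 0; 95 mm up and 48 mm before the rod at 1.31
- tag_1_hinge (a point): middle of tag 1 on the rod axis, 38 mm above the table; z points along the plate to its top, y along the rod, x square to the plate, out of its back. The tag's tray is straight behind it whatever the numbers, centre 115 mm from the rod along the board's +x: wooden tray, 92 x 92 mm, rim 38 mm above the table, four pockets 38 mm square, centres 22 mm either way from the tray's centre
- tag_2 (a joint): hinge, rad: 0 = leaning back (away from the robot) 35 degrees past upright, brass boss shown; 0.61 = upright; 1.31 = tipped forward 40 degrees past upright, boss down. Wooden plate 46 mm wide, 5 mm thick, reaching 75 mm from the rod, 35 g, no spring, falls either way from upright. Its top is 99 mm above the table and 43 mm behind the rod at 0; 95 mm up and 48 mm before the rod at 1.31
- tag_2_hinge (a point): middle of tag 2 on the rod axis, 38 mm above the table; z points along the plate to its top, y along the rod, x square to the plate, out of its back. The tag's tray is straight behind it whatever the numbers, centre 115 mm from the rod along the board's +x: wooden tray, 92 x 92 mm, rim 38 mm above the table, four pockets 38 mm square, centres 22 mm either way from the tray's centre
- tag_3 (a joint): hinge, rad: 0 = leaning back (away from the robot) 35 degrees past upright, brass boss shown; 0.61 = upright; 1.31 = tipped forward 40 degrees past upright, boss down. Wooden plate 46 mm wide, 5 mm thick, reaching 75 mm from the rod, 35 g, no spring, falls either way from upright. Its top is 99 mm above the table and 43 mm behind the rod at 0; 95 mm up and 48 mm before the rod at 1.31
- tag_3_hinge (a point): middle of tag 3 on the rod axis, 38 mm above the table; z points along the plate to its top, y along the rod, x square to the plate, out of its back. The tag's tray is straight behind it whatever the numbers, centre 115 mm from the rod along the board's +x: wooden tray, 92 x 92 mm, rim 38 mm above the table, four pockets 38 mm square, centres 22 mm either way from the tray's centre
- tag_4 (a joint): hinge, rad: 0 = leaning back (away from the robot) 35 degrees past upright, brass boss shown; 0.61 = upright; 1.31 = tipped forward 40 degrees past upright, boss down. Wooden plate 46 mm wide, 5 mm thick, reaching 75 mm from the rod, 35 g, no spring, falls either way from upright. Its top is 99 mm above the table and 43 mm behind the rod at 0; 95 mm up and 48 mm before the rod at 1.31
- tag_4_hinge (a point): middle of tag 4 on the rod axis, 38 mm above the table; z points along the plate to its top, y along the rod, x square to the plate, out of its back. The tag's tray is straight behind it whatever the numbers, centre 115 mm from the rod along the board's +x: wooden tray, 92 x 92 mm, rim 38 mm above the table, four pockets 38 mm square, centres 22 mm either way from the tray's centre
- spool_1: wooden spool with cream thread, 34 mm across, 38 mm tall, standing loose in a tray pocket, its top 55 mm above the table; origin: centre of its underside
- spool_2: wooden spool with cream thread, 34 mm across, 38 mm tall, standing loose in a tray pocket, its top 55 mm above the table; origin: centre of its underside
- spool_3: wooden spool with cream thread, 34 mm across, 38 mm tall, standing loose in a tray pocket, its top 55 mm above the table; origin: centre of its underside
- spool_4: wooden spool with cream thread, 34 mm across, 38 mm tall, standing loose in a tray pocket, its top 55 mm above the table; origin: centre of its underside
- spool_5: wooden spool with cream thread, 34 mm across, 38 mm tall, standing loose in a tray pocket, its top 55 mm above the table; origin: centre of its underside
- spool_6: wooden spool with cream thread, 34 mm across, 38 mm tall, standing loose in a tray pocket, its top 55 mm above the table; origin: centre of its underside
- spool_7: wooden spool with cream thread, 34 mm across, 38 mm tall, standing loose in a tray pocket, its top 55 mm above the table; origin: centre of its underside
- spool_8: wooden spool with cream thread, 34 mm across, 38 mm tall, standing loose in a tray pocket, its top 55 mm above the table; origin: centre of its underside
- spool_9: wooden spool with cream thread, 34 mm across, 38 mm tall, standing loose in a tray pocket, its top 55 mm above the table; origin: centre of its underside
- spool_10: wooden spool with cream thread, 34 mm across, 38 mm tall, standing loose in a tray pocket, its top 55 mm above the table; origin: centre of its underside
- spool_11: wooden spool with cream thread, 34 mm across, 38 mm tall, standing loose in a tray pocket, its top 55 mm above the table; origin: centre of its underside
- brass_weight_1: loose round brass weight with knob, 45 mm across, 36 mm tall, beside the board's left end; bystander; origin: centre of its underside
- beeswax_1: loose block of beeswax, 38 x 52 x 20 mm, beside the board's right end; bystander; origin: centre of its underside
- awl_1: loose awl with wooden handle, 130 mm long, 24 mm thick, lying beside the board's right end; bystander; origin: centre of its underside

How it is judged (in metres and radians):
At the end, for the whole second after the job is handed in: The tags of the two full trays lean back on their rest rod and the tags of the other two (three spools, none) lie forward on theirs, all within 0.12 rad of the stop and at rest ((((horizontal distance between tag_1_hinge and spool_4 below 0.147 m or horizontal distance between tag_1_hinge and spool_8 below 0.147 m) and value of joint tag_1 below 0.12 rad) or (not (horizontal distance between tag_1_hinge and spool_4 below 0.147 m or horizontal distance between tag_1_hinge and spool_8 below 0.147 m) and value of joint tag_1 above 1.19 rad)) and (((horizontal distance between tag_2_hinge and spool_4 below 0.147 m or horizontal distance between tag_2_hinge and spool_8 below 0.147 m) and value of joint tag_2 below 0.12 rad) or (not (horizontal distance between tag_2_hinge and spool_4 below 0.147 m or horizontal distance between tag_2_hinge and spool_8 below 0.147 m) and value of joint tag_2 above 1.19 rad)) and (((horizontal distance between tag_3_hinge and spool_4 below 0.147 m or horizontal distance between tag_3_hinge and spool_8 below 0.147 m) and value of joint tag_3 below 0.12 rad) or (not (horizontal distance between tag_3_hinge and spool_4 below 0.147 m or horizontal distance between tag_3_hinge and spool_8 below 0.147 m) and value of joint tag_3 above 1.19 rad)) and (((horizontal distance between tag_4_hinge and spool_4 below 0.147 m or horizontal distance between tag_4_hinge and spool_8 below 0.147 m) and value of joint tag_4 below 0.12 rad) or (not (horizontal distance between tag_4_hinge and spool_4 below 0.147 m or horizontal distance between tag_4_hinge and spool_8 below 0.147 m) and value of joint tag_4 above 1.19 rad)) and velocity of joint tag_1 between -0.1 and 0.1 rad/s and velocity of joint tag_2 between -0.1 and 0.1 rad/s and velocity of joint tag_3 between -0.1 and 0.1 rad/s and velocity of joint tag_4 between -0.1 and 0.1 rad/s); the robot touches nothing.
It fails at once if a tag that was already right is moved by more than 0.25 rad (((horizontal distance between tag_1_hinge and spool_4 below 0.147 m or horizontal distance between tag_1_hinge and spool_8 below 0.147 m) and value of joint tag_1 above 0.25 rad) or ((horizontal distance between tag_2_hinge and spool_4 below 0.147 m or horizontal distance between tag_2_hinge and spool_8 below 0.147 m) and value of joint tag_2 above 0.25 rad) or (not (horizontal distance between tag_3_hinge and spool_4 below 0.147 m or horizontal distance between tag_3_hinge and spool_8 below 0.147 m) and value of joint tag_3 below 1.06 rad) or (not (horizontal distance between tag_4_hinge and spool_4 below 0.147 m or horizontal distance between tag_4_hinge and spool_8 below 0.147 m) and value of joint tag_4 below 1.06 rad)).
It fails at once if a spool or a bystander is shifted or lifted by more than 12 mm (distance of any of spool_1, spool_2, spool_3, spool_4, spool_5, spool_6, spool_7, spool_8, spool_9, spool_10, spool_11, brass_weight_1, beeswax_1, awl_1 from where it was at the start of the episode above 0.012 m).
It fails at once if a spool is handled (more than 2 N from the robot) (contact force between any of the arm, the fingers and spool_1 above 2 N or contact force between any of the arm, the fingers and spool_2 above 2 N or contact force between any of the arm, the fingers and spool_3 above 2 N or contact force between any of the arm, the fingers and spool_4 above 2 N or contact force between any of the arm, the fingers and spool_5 above 2 N or contact force between any of the arm, the fingers and spool_6 above 2 N or contact force between any of the arm, the fingers and spool_7 above 2 N or contact force between any of the arm, the fingers and spool_8 above 2 N or contact force between any of the arm, the fingers and spool_9 above 2 N or contact force between any of the arm, the fingers and spool_10 above 2 N or contact force between any of the arm, the fingers and spool_11 above 2 N).
It fails at once if a tag is swung over while held between the fingers instead of being pushed ((value of joint tag_1 between 0.45 and 0.77 rad and contact force between the fingers and anything else above 0.3 N and x of the grasp point in the frame of tag_1_hinge between -0.004 and 0.004 m and y of the grasp point in the frame of tag_1_hinge between -0.023 and 0.023 m and z of the grasp point in the frame of tag_1_hinge between 0.05 and 0.095 m) or (value of joint tag_2 between 0.45 and 0.77 rad and contact force between the fingers and anything else above 0.3 N and x of the grasp point in the frame of tag_2_hinge between -0.004 and 0.004 m and y of the grasp point in the frame of tag_2_hinge between -0.023 and 0.023 m and z of the grasp point in the frame of tag_2_hinge between 0.05 and 0.095 m) or (value of joint tag_3 between 0.45 and 0.77 rad and contact force between the fingers and anything else above 0.3 N and x of the grasp point in the frame of tag_3_hinge between -0.004 and 0.004 m and y of the grasp point in the frame of tag_3_hinge between -0.023 and 0.023 m and z of the grasp point in the frame of tag_3_hinge between 0.05 and 0.095 m) or (value of joint tag_4 between 0.45 and 0.77 rad and contact force between the fingers and anything else above 0.3 N and x of the grasp point in the frame of tag_4_hinge between -0.004 and 0.004 m and y of the grasp point in the frame of tag_4_hinge between -0.023 and 0.023 m and z of the grasp point in the frame of tag_4_hinge between 0.05 and 0.095 m)).
It fails at once if the fingers push on anything with more than 25 N (contact force between the fingers and anything else above 25 N).
It also fails if it takes over 67 s, if anything falls off the work surface, if the arm or the gripper's body presses on something with over 40 N, if the wrist force passes 120 N, or if a joint passes its speed limit or range.

## Working session

There is one attempt and no reset: what is moved stays moved. The work goes in short steps, Python scripts to look and compute and a tool call to move; the robot and the scene stay as the last step left them, time stands still between calls to the robot, and variables do not carry over. Pictures are saved under pics/ and viewed, at most 10 in all, crops included, and the job is handed in when it is done.

```bash
ls; mkdir -p pics; python3 - <<'E'
from station import robot
import cv2,numpy as np
np.set_printoptions(suppress=True,precision=4)
for n in ["scene","top"]:
    im=robot.capture(n); cv2.imwrite(f"pics/{n}0.png",im[:,:,::-1]); print(n,robot.get_calibration(n))
print(robot.observe())
E
```

```text
pics
station.py
scene {'mtx': array([[534.1226,   0.    , 314.9473],
       [  0.    , 534.1226, 231.1714],
       [  0.    ,   0.    ,   1.    ]]), 'eye': array([189.9352, 569.9878, 814.813 ]), 'attitude': array([ 0.1115, -0.3045,  0.8812, -0.3439])}
top {'mtx': array([[439.3493,   0.    , 312.2709],
       [  0.    , 439.3493, 237.7635],
       [  0.    ,   0.    ,   1.    ]]), 'eye': array([ 409.3386,   58.9704, 1144.708 ]), 'attitude': array([ 0.047 , -0.7026,  0.7072, -0.063 ])}
{'clock': 0.1, 'q': array([1.1704, 0.2591, 0.0208, 1.3337, 0.    , 1.4182]), 'joint_vel': array([-0.    , -0.0009,  0.001 ,  0.    , -0.0004, -0.0001]), 'joint_torque': array([  0.0057, -55.6691,  34.5071,   0.0116,  -0.0001,   0.    ]), 'tcp_pos': array([134.8184, 532.9767, 252.7179]), 'orientation': array([-0.0002,  0.1236,  0.9923, -0.0006]), 'ft_force': array([-0.019 , -0.6751,  0.0427]), 'torque': array([0.0167, 0.0319, 0.0043]), 'gripper_force': 0.0, 'gripper_width': 85.46552497411157}
```

View pics/scene0.png

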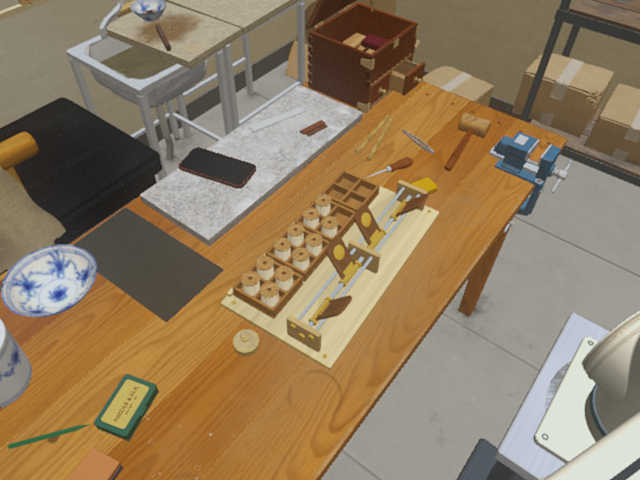

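View pics/top0.png

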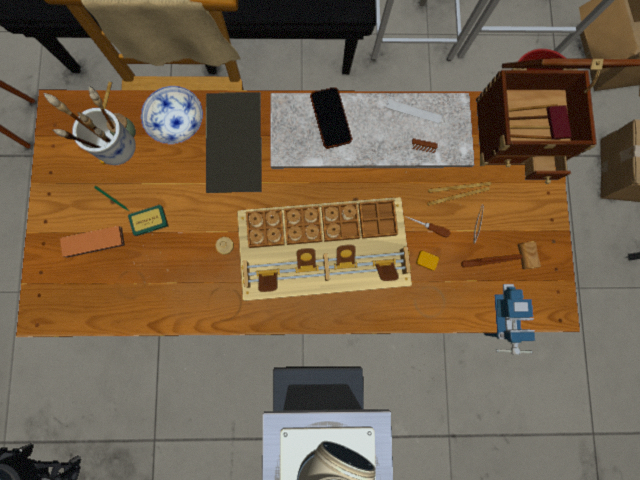

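```bash
python3 - <<'E'
import cv2
im=cv2.imread("pics/top0.png")
cv2.imwrite("pics/crop_top.png",cv2.resize(im[190:305,230:420],None,fx=4.2,fy=4.2,interpolation=cv2.INTER_CUBIC))
E
```

```text
(no output)
```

View pics/crop_top.png

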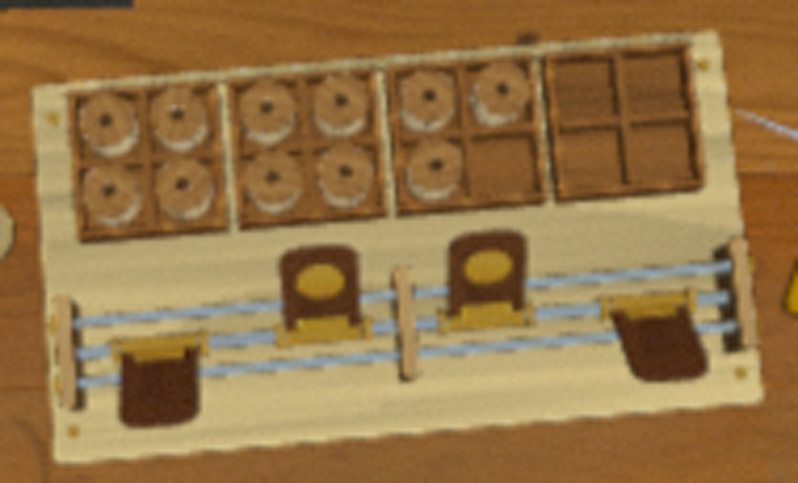

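The trays from left to right hold 4, 4, 3 and 0 spools. The tags stand forward, back, back, forward, so the leftmost (crop 160,390) must go back and the third (crop 487,270) must come forward. Next I fit the board pose.

```bash
cat > h.py <<'E'
import numpy as np
from scipy.spatial.transform import Rotation as R
from station import robot
np.set_printoptions(suppress=True,precision=3)
def rot(q): return R.from_quat(np.r_[q[1:],q[0]])
def proj(c,P): 
    p=rot(c["attitude"]).inv().apply(np.atleast_2d(P)-c["eye"])@np.asarray(c["mtx"]).T
    return p[:,:2]/p[:,2:]
def board(p,B): # board->world
    return R.from_euler("z",p[2]).apply(B)+[p[0],p[1],0]
E
python3 - <<'E'
from h import *
from scipy.optimize import least_squares
c=robot.get_calibration("top")
px=np.array([[34,88],[718,33],[762,402],[55,463], [67,354],[405,324],[741,294],[228,82+2],[385,72],[79,241],[703,188]])/4.2+[230,190]
def pts(o): return np.array([[o+236,218,12],[o+236,-218,12],[o,-218,12],[o,218,12],[0,201,66],[0,0,66],[0,-201,66],[161,98,38],[161,0,38],[69,193,38],[69,-193,38]])
f=lambda p:(proj(c,board(p,pts(p[3])))-px).ravel()
s=least_squares(f,[450,0,0,-60],loss="soft_l1",x_scale=[100,100,.1,100]);print(s.x);print(f(s.x).reshape(-1,2))
p=s.x; np.save("board.npy",p)
for y in (147,49,-49,-147): print(board(p,np.array([[0,y,38],[43,y,99],[-48,y,95]])).round(1).tolist())
# arm-wrist calib
print(robot.observe()["clock"])
E
```

```text
[504.899  -2.045   0.078 -62.359]
[[-0.776 -0.576]
 [ 0.542 -0.571]
 [ 0.822  0.373]
 [-0.169  0.577]
 [-0.612 -0.033]
 [ 0.67   0.17 ]
 [ 1.368  0.463]
 [-1.417 -0.751]
 [-0.887 -0.924]
 [-0.609  0.253]
 [ 1.526  0.397]]
[[493.4, 144.5, 38.0], [536.2, 147.9, 99.0], [445.5, 140.7, 95.0]]
[[501.1, 46.8, 38.0], [543.9, 50.2, 99.0], [453.2, 43.0, 95.0]]
[[508.7, -50.9, 38.0], [551.6, -47.5, 99.0], [460.9, -54.7, 95.0]]
[[516.4, -148.6, 38.0], [559.3, -145.2, 99.0], [468.6, -152.4, 95.0]]
0.1
```

The rows are not in the units I measure in: shifts go in shares of 50 mm and turns go in shares of pi/2 rad. I convert before sending: -35 mm is -0.7, -21 mm is -0.42, -0.11 rad is -0.07.

```bash
cat > st.py <<'E'
from h import *
p=np.load("board.npy"); o=robot.observe()
t=rot(o["orientation"]); b=R.from_euler("z",-p[2])
print("board xyz",b.apply(o["tcp_pos"]-[p[0],p[1],0]),"tool axes in board\n",(b*t).as_matrix().T,"w",o["gripper_width"],"t",o["clock"],"F",o["ft_force"])
E
```

Emit:
shift_gripper --offsets '[{"finger_gap":0, "wz":-0.07}, {"finger_gap":0, "wz":-0.07}, {"finger_gap":0, "wz":-0.0668}, {"finger_gap":0}, {"finger_gap":0, "tx":-0.42, "ty":-0.7}, {"finger_gap":0, "tx":-0.42, "ty":-0.7}, {"finger_gap":0, "tx":-0.42, "ty":-0.7}, {"finger_gap":0, "tx":-0.42, "ty":-0.7}, {"finger_gap":0, "tx":-0.42, "ty":-0.7}, {"finger_gap":0, "tx":-0.42, "ty":-0.7}, {"finger_gap":0, "tx":-0.42, "ty":-0.7}, {"finger_gap":0, "tx":-0.42, "ty":-0.7}, {"finger_gap":0, "tx":-0.42, "ty":-0.7}, {"finger_gap":0, "tx":-0.42, "ty":-0.7}, {"finger_gap":0, "tx":-0.42, "ty":-0.7}, {"finger_gap":0}]' --grip_n 20

```text
clock: 1.7
tcp_pos: [397.2, 164.0, 253.0]
orientation: [0.0, -0.034, 0.999, -0.0]
ft_force: [-0.2, -0.2, -0.5]
gripper_width: 0.3
gripper_force: 0.0
```

```bash
python3 st.py
```

```text
board xyz [-94.379 173.953 252.97 ] tool axes in board
 [[-1.     0.01  -0.   ]
 [ 0.01   1.    -0.001]
 [ 0.    -0.001 -1.   ]] w 0.34254020150468883 t 1.7 F [-0.177 -0.168 -0.478]
```

Converted, -27 mm is -0.54, 20 mm is 0.4.

Emit:
shift_gripper --offsets '[{"finger_gap":0, "tx":-0.08, "ty":-0.54, "tz":0.4}, {"finger_gap":0, "tz":0.4}, {"finger_gap":0}]'

```text
clock: 2.0
tcp_pos: [399.7, 140.2, 211.4]
orientation: [-0.002, -0.037, 0.999, -0.0]
ft_force: [-0.3, -0.6, 0.2]
gripper_width: -0.0
gripper_force: 0.0
```

```bash
python3 - <<'E'
from h import *
import cv2
c=robot.get_calibration("wrist"); im=robot.capture("wrist")[:,:,::-1].copy()
p=np.load("board.npy")
for B in [[0,147,42],[0,201,66],[-48,147,95],[-48,170,95],[-48,124,95],[0,49,42],[0,0,66],[43,49,99]]:
    u=proj(c,board(p,np.array([B])))[0]; print(B,u)
    if abs(u).max()<700: cv2.circle(im,tuple(int(v) for v in u),4,(0,255,0),1)
cv2.imwrite("pics/w1.png",im)
E
python3 st.py
```

```text
[0, 147, 42] [312.533 327.196]
[0, 201, 66] [382.984 343.464]
[-48, 147, 95] [311.123 304.991]
[-48, 170, 95] [346.121 304.89 ]
[-48, 124, 95] [276.14  305.093]
[0, 49, 42] [193.099 327.528]
[0, 0, 66] [119.736 344.171]
[43, 49, 99] [175.63  421.892]
board xyz [-93.202 150.428 212.764] tool axes in board
 [[-1.     0.004  0.002]
 [ 0.004  1.     0.   ]
 [-0.002  0.    -1.   ]] w 0.1656712616846709 t 2.05 F [ 0.652 -0.33   0.16 ]
```

View pics/w1.png

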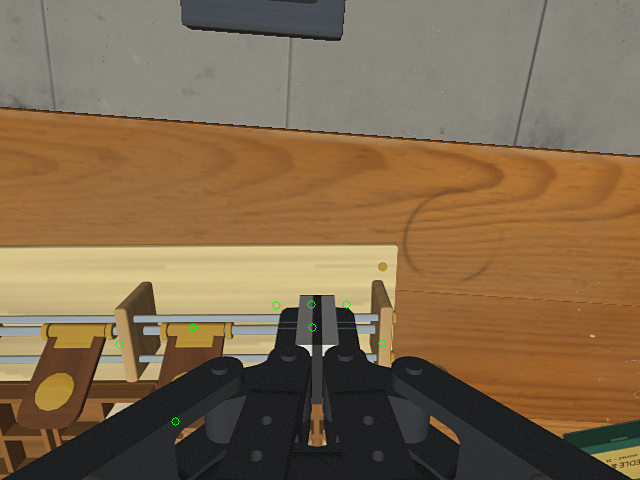

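Converted, 30 mm is 0.6, 26 mm is 0.52.

Emit:
shift_gripper --offsets '[{"finger_gap":0, "ty":-0.06, "tz":0.6}, {"finger_gap":0, "tz":0.6}, {"finger_gap":0, "tz":0.6}, {"finger_gap":0, "tz":0.52}, {"finger_gap":0, "tx":-0.3}, {"finger_gap":0, "tx":-0.16}, {"finger_gap":0, "tx":-0.16}, {"finger_gap":0, "tx":-0.16}, {"finger_gap":0, "tx":-0.14}, {"finger_gap":0}]'

```text
clock: 3.05
tcp_pos: [448.3, 141.2, 97.7]
orientation: [0.001, -0.038, 0.999, 0.0]
ft_force: [-0.3, 0.4, -0.7]
gripper_width: -0.1
gripper_force: 0.0
```

```bash
python3 st.py
```

```text
board xyz [-45.187 147.207  97.717] tool axes in board
 [[-1.     0.002 -0.001]
 [ 0.002  1.     0.   ]
 [ 0.001  0.    -1.   ]] w -0.1112497349289293 t 3.05 F [-0.282  0.446 -0.72 ]
```

Converted, -35 mm is -0.7, 30 mm is 0.6.

Emit:
shift_gripper --offsets '[{"finger_gap":0, "tx":-0.12}, {"finger_gap":0, "tx":-0.12}, {"finger_gap":0, "tx":-0.12}, {"finger_gap":0, "tx":-0.12}, {"finger_gap":0, "tx":-0.12}, {"finger_gap":0, "tx":-0.12}, {"finger_gap":0, "tx":-0.12}, {"finger_gap":0}, {"finger_gap":0, "tx":0.3}, {"finger_gap":0, "tx":0.5}, {"finger_gap":0, "tx":0.6}, {"finger_gap":0, "tz":-0.7}, {"finger_gap":0, "tz":-0.7}, {"finger_gap":0, "tz":-0.7}, {"finger_gap":0}]'

```text
clock: 4.55
tcp_pos: [420.7, 139.2, 206.4]
orientation: [0.003, -0.039, 0.999, 0.0]
ft_force: [1.7, 0.3, -0.6]
gripper_width: 0.0
gripper_force: 0.0
```

```bash
python3 - <<'E'
from h import *
import cv2
im=robot.capture("scene")[:,:,::-1]
cv2.imwrite("pics/s1.png",cv2.resize(im[150:380,200:460],None,fx=2.5,fy=2.5))
E
python3 st.py
```

```text
board xyz [-73.604 147.37  204.161] tool axes in board
 [[-1.     0.001 -0.004]
 [ 0.001  1.     0.   ]
 [ 0.004  0.    -1.   ]] w -0.22576852219197194 t 4.6 F [-0.369  0.491  0.093]
```

View pics/s1.png

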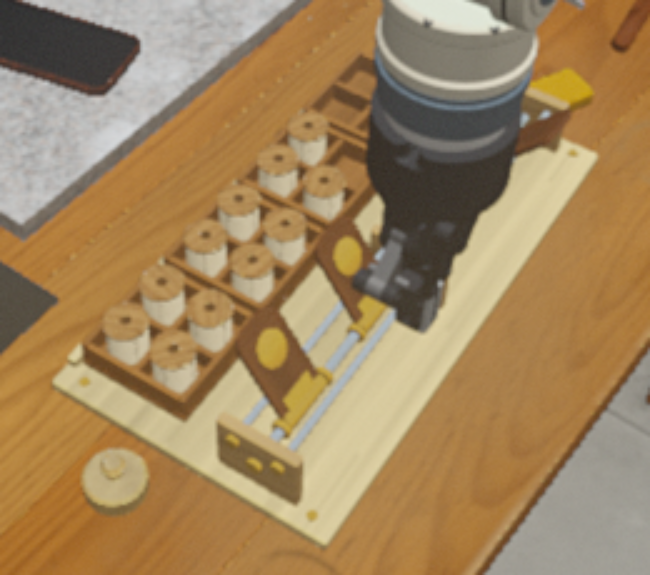

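The left tag now leans back, boss shown (crop 270,350). Next is the third tag, pushed from behind.

Converted, -33 mm is -0.66, -32 mm is -0.64.

Emit:
shift_gripper --offsets '[{"finger_gap":0, "tx":-0.48, "ty":-0.66}, {"finger_gap":0, "tx":-0.48, "ty":-0.66}, {"finger_gap":0, "tx":-0.5, "ty":-0.66}, {"finger_gap":0, "tx":-0.5, "ty":-0.66}, {"finger_gap":0, "tx":-0.5, "ty":-0.64}, {"finger_gap":0, "tx":-0.48, "ty":-0.64}, {"finger_gap":0}, {"finger_gap":0}]'

```text
clock: 5.4
tcp_pos: [580.4, -45.7, 200.4]
orientation: [-0.002, -0.038, 0.999, 0.0]
ft_force: [0.1, 0.6, -1.0]
gripper_width: 0.1
gripper_force: 0.0
```

```bash
python3 st.py
```

```text
board xyz [ 71.888 -49.425 200.358] tool axes in board
 [[-1.     0.003  0.003]
 [ 0.003  1.     0.001]
 [-0.003  0.001 -1.   ]] w 0.14058589713159592 t 5.4 F [ 0.118  0.557 -1.005]
```

Converted, 30 mm is 0.6, 25 mm is 0.5.

Emit:
shift_gripper --offsets '[{"finger_gap":0, "tx":-0.02, "tz":0.6}, {"finger_gap":0, "tz":0.6}, {"finger_gap":0, "tz":0.5}, {"finger_gap":0, "tz":0.36}, {"finger_gap":0}, {"finger_gap":0, "tx":0.12}, {"finger_gap":0, "tx":0.12}, {"finger_gap":0, "tx":0.12}, {"finger_gap":0, "tx":0.12}, {"finger_gap":0, "tx":0.12}, {"finger_gap":0}]'

```text
clock: 6.5
tcp_pos: [551.1, -47.4, 99.6]
orientation: [0.0, -0.038, 0.999, -0.0]
ft_force: [-0.6, -1.1, -0.1]
gripper_width: -0.2
gripper_force: 0.0
```

```bash
python3 st.py
```

```text
board xyz [ 42.5   -48.869  99.646] tool axes in board
 [[-1.     0.002 -0.   ]
 [ 0.002  1.    -0.   ]
 [ 0.    -0.    -1.   ]] w -0.21877310471117586 t 6.5 F [-0.577 -1.056 -0.062]
```

Converted, 45 mm is 0.9, -40 mm is -0.8.

Emit:
shift_gripper --offsets '[{"finger_gap":0, "tx":0.12}, {"finger_gap":0, "tx":0.12}, {"finger_gap":0, "tx":0.12}, {"finger_gap":0, "tx":0.12}, {"finger_gap":0, "tx":0.12}, {"finger_gap":0, "tx":0.12}, {"finger_gap":0, "tx":0.12}, {"finger_gap":0}, {"finger_gap":0, "tx":-0.3}, {"finger_gap":0, "tx":-0.5}, {"finger_gap":0, "tx":-0.4, "tz":-0.2}, {"finger_gap":0, "tz":-0.7}, {"finger_gap":0, "tz":-0.7}, {"finger_gap":0, "tz":-0.8}, {"finger_gap":0, "tx":0.2, "ty":0.8}, {"finger_gap":0, "tx":0.2, "ty":0.9}, {"finger_gap":0, "tx":0.2, "ty":0.9}, {"finger_gap":0, "tx":0.2, "ty":0.9}, {"finger_gap":0, "tx":0.2, "ty":0.9}, {"finger_gap":0}]'

```text
clock: 8.5
tcp_pos: [501.3, 173.8, 219.6]
orientation: [0.0, -0.041, 0.999, 0.001]
ft_force: [-0.1, -0.0, 0.6]
gripper_width: -0.1
gripper_force: 0.0
```

Emit:
shift_gripper --offsets '[{"finger_gap":0, "tx":0.3, "ty":0.9}, {"finger_gap":0, "tx":0.3, "ty":0.9}, {"finger_gap":0, "tx":0.3, "ty":0.9}, {"finger_gap":0}]'

```text
clock: 8.9
tcp_pos: [445.9, 304.4, 219.3]
orientation: [-0.0, -0.041, 0.999, 0.001]
ft_force: [0.8, -0.7, 0.1]
gripper_width: 0.2
gripper_force: 0.0
```

```bash
python3 - <<'E'
from h import *
import cv2
a=robot.capture("top")[:,:,::-1]
im=robot.capture("scene")[:,:,::-1]
cv2.imwrite("pics/s2.png",np.vstack([cv2.resize(a[190:305,230:420],(496,300)),cv2.resize(im[160:370,200:460],(496,300))]))
E
python3 st.py
```

```text
board xyz [-33.348 306.8   219.172] tool axes in board
 [[-1.    -0.001 -0.   ]
 [-0.001  1.    -0.   ]
 [ 0.    -0.    -1.   ]] w -0.04362828980359891 t 9.0 F [ 0.022  0.028 -0.471]
```

View pics/s2.png

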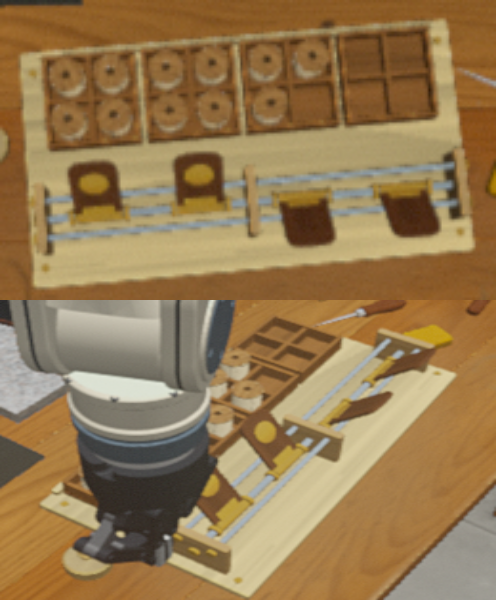

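```bash
python3 - <<'E'
from h import *
p=np.load("board.npy");c=robot.get_calibration("top")
for y in (147,49,-49,-147):
  for a in (-35,-28,0,33,40):
    t=np.radians(a); print(y,a,((proj(c,board(p,np.array([[-75*np.sin(t),y,38+75*np.cos(t)]])))[0]-[230,190])*2.61).round(0))
E
```

```text
147 -35 [ 91. 165.]
147 -28 [ 92. 173.]
147 0 [ 94. 211.]
147 33 [ 98. 257.]
147 40 [ 99. 265.]
49 -35 [198. 156.]
49 -28 [199. 164.]
49 0 [202. 202.]
49 33 [206. 248.]
49 40 [207. 256.]
-49 -35 [304. 148.]
-49 -28 [305. 155.]
-49 0 [310. 193.]
-49 33 [313. 239.]
-49 40 [313. 247.]
-147 -35 [409. 139.]
-147 -28 [411. 147.]
-147 0 [417. 184.]
-147 33 [420. 229.]
-147 40 [420. 238.]
```

The observed tag tops (rows 162, 153, 245 and 236) match the rest positions predicted for all four tags (165, 156, 247 and 238).

```bash
python3 -c "
from station import robot
print(robot.finish_job())"
```

```text
the job is handed in; nothing more can be done
None
```

I pushed the leftmost tag back (full tray) and the third tag forward (three spools), left the other two alone, checked in the final pictures that all four rest at their stops, and handed the job in; no verdict was returned.

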